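Open the shut wash ports

TASK

All three wash ports on the bench must stand open for the rinse run, but two of their hatches are still shut. Press each shut hatch down once with the fingertips on the ribbed front end of its top until its push-push latch lets go, back away so that it pops up, and make sure that both stay open. Do not push any hatch that stands open down again, and leave the port that is open already and the tubes, caps and beaker where they are; nothing is gripped or lifted.

Things in the scene. Friction and masses are not known exactly. Their poses are not given: they have to be found in the camera images.
- port_a: Wash port, starts shut: off-white plastic housing 100 (own x) by 66 mm (own y), fixed on the bench, turned up to 0.3 rad. Origin: centre of underside; own -x is its front, towards the robot. Walls 43 mm high; rear block (own x +28 to +50) 58 mm high. Its shut grey hatch covers own x -48 to +22 mm, 62 mm wide, 6 mm thick, top level at 58 mm. The three ports look alike and swap places.
- port_b: Second wash port, same as port_a in every way; it starts shut. Each hatch is hinged at its rear edge, on an axis along the port's own y at own x = +24 mm, 54 mm above the bench; the front end swings up, or down by 7 mm into the gap above the walls.
- port_c: Third wash port, same as port_a, but its hatch starts open, with the front end raised to about 90 mm above the bench. Leave it alone.
- hatch_a (a joint): Hatch angle of port_a, rad: 0 to 0.02 = shut and latched, 0.5 = fully open, held by its spring against a stop, -0.1 = pressed to its lower stop. Push-push latch: press past about -0.08 (6 mm down at the press point; the lower stop is at 7 mm) with 3 to 5 N, then let up: the spring lifts it after the finger.
- hatch_b (a joint): Hatch angle of port_b, as hatch_a. Free of the finger, a released hatch reaches 0.5 in about half a second. A press too short springs back to 0 and stays latched. An open hatch pressed all the way down latches shut again.
- hatch_c (a joint): Hatch angle of port_c, as hatch_a; starts open at 0.5.
- press_a (a point): Press point of port_a: on the top face of its hatch, in the middle of three low cross ribs near the front edge, 61 mm in front of the hinge axis (own x = -37 mm of the port, 58 mm above the bench while shut), midway across the hatch; moves with the hatch. The ribs stand 1 mm high and are not felt.
- press_b (a point): Press point of port_b, as press_a.
- tube_left: Loose sample tube, 50 ml, with screw cap, 30 mm across and 97 mm tall, standing upright between two ports towards the back. Origin: centre of its underside. Leave alone.
- tube_right: Second loose sample tube, as tube_left, standing between the other two ports.
- loose_cap_0: Loose screw cap, 32 mm across, 14 mm high, lying between two ports near the front. Origin: centre of its underside. Leave alone.
- loose_cap_1: Second loose screw cap, as loose_cap_0, between the other two ports.
- loose_cap_2: Third loose screw cap, as loose_cap_0, to the right of the ports.
- beaker: Loose clear beaker, 72 mm across, 94 mm tall, to the right of the ports. Origin: centre of its underside. Leave alone.
There are look-alikes about, which are no part of the job. What is shaped like the port_b but yellow is not meant.

How it is judged (in metres and radians):
On the way, in this order (a step that is already met when the one before it is completed fails the run):
1. the fingers press one shut hatch down (((value of joint hatch_a below -0.05 rad and contact force between the fingers and port_a above 0.5 N) or (value of joint hatch_b below -0.05 rad and contact force between the fingers and port_b above 0.5 N))).
2. that hatch has popped open (value of joint any of hatch_a, hatch_b above 0.42 rad), for 0.2 s.
3. while it stays open, the fingers press the other shut hatch down (((value of joint hatch_b above 0.42 rad and value of joint hatch_a below -0.05 rad and contact force between the fingers and port_a above 0.5 N) or (value of joint hatch_a above 0.42 rad and value of joint hatch_b below -0.05 rad and contact force between the fingers and port_b above 0.5 N))).
4. both hatches have popped open (value of joint each of hatch_a, hatch_b above 0.42 rad), for 0.2 s.
At the end, for the whole second after the job is handed in: All three hatches stand open at more than 0.42 rad (fully open is 0.5) (all of step 4 and value of joint hatch_c above 0.42 rad); the robot touches nothing.
It fails at once if a hatch that stands open is pushed down again (moves down faster than 0.15 rad/s while between 0.1 and 0.4 rad open) ((value of joint hatch_a between 0.1 and 0.4 rad and velocity of joint hatch_a below -0.15 rad/s) or (value of joint hatch_b between 0.1 and 0.4 rad and velocity of joint hatch_b below -0.15 rad/s)).
It fails at once if the hatch of the port that is open already is pushed down (below 0.42 rad) (value of joint hatch_c below 0.42 rad).
It fails at once if a tube, cap or the beaker is moved by more than 15 mm (distance of any of tube_left, tube_right, loose_cap_0, loose_cap_1, loose_cap_2, beaker from where it was at the start of the episode above 0.015 m).
It fails at once if a tube is tipped over (angle between any of tube_left, tube_right's own z axis and vertical above 0.3 rad).
It also fails if it takes over 48 s, if anything falls off the work surface, if the arm or the gripper's body presses on something with over 40 N, if the wrist force passes 120 N, or if a joint passes its speed limit or range.

ROBOT

A 7-joint arm with a two-finger parallel gripper is mounted at the origin on a cart in front of the work surface, level with it; the furniture and walls round the work are solid. World frame = base frame: x ahead of the robot, y to its left, z up, the work surface at z = 0. Lengths are in mm, angles in rad, forces in N, time in s.
With the tool pointing down it reaches from about 425 to 825 mm from the base axis. Payload 3.6 kg.
Tool frame: the origin (TCP) lies at the very end of the fingers, on their centre line; the grasp point (between the pads) lies 19 mm behind it; x points along the fingers, y is the direction in which the jaws open and shut, and the axes are right-handed (so a half turn about x gives the same grasp; the last joint's range is limited). The gripper opens to 85 mm and grips with 20 to 120 N. Pads are 22 mm wide; open, the fingers measure 114 mm over their backs; the gripper's body (76 mm by 85 mm) begins 54 mm behind the grasp point. The pads swing forward as they close: fully open they stand 13 mm farther back than shut.
Start: joints at [1.286, 0.615, -0.013, 1.423, 0.008, 1.103, -0.04], TCP at [166.362, -628.32, 231.297] pointing down, gripper open.
Joint ranges: [-3.12, 3.12], [-0.3, 2.06], [-1.34, 1.32], [0.26, 2.42], [-1.36, 4.5], [0.01, 1.98], [-2.84, 2.84]. Speed limits (rad/s): [2.79, 2.79, 3.14, 3.14, 3.14, 3.14, 3.14].

INTERFACE

Orientations are given as a unit quaternion [w, x, y, z].
In Python, from workcell import get_obs, read_camera, finish_job gives the robot as it stands.
- The arm moves only by the tool step_arm, never from a script. Its argument "motion" is text: rows parted by semicolons, each of 5 numbers parted by spaces: the opening, from 0 (shut) to 1 (fully open), then the shift along the tool's x, y, z in m, then the turn about the tool's x in units of 5 degrees (1.0 is 5 degrees). A call has 1 to 12 rows; each row is the pose to reach, as a shift and turn from the pose commanded when the call began, along the tool's axes at that moment; what a row does not reach only later rows make up. A row lasts 1/12 s, in which the tool goes at most 41.7 mm and 7.16 degrees, less where a joint would pass 70% of its speed; a pose out of reach is approached as far as the arm can. A call with a gripper value outside its range is refused whole. The fingers move at their own pace and stop on an object; "newtons" is the grip in N (left out, the last holds). Time passes only in rows, so rows that repeat a pose let the fingers close. It gives the time, the measured TCP pose, the force and the opening at its end, in the units of the state.
- get_obs(): the state, without advancing time (a new reading comes with each control period).
- read_camera(name): name is "scene" or "top"; returns a dict with "img" (384x512x3 uint8, blue, green, red), "depth" (384x512 float32, mm along the optical axis (not along the pixel's ray), 0 where there is no reading), "vfov" (degrees; the focal length in pixels is half the picture's height over the tangent of half this angle, whatever the lens; pixels are square), "cx", "cy" (the principal point, pixels), "T" (4x4, takes a point from camera to world coordinates). Camera axes: x right, y up, looking along -z (the intrinsics and any distortion apply to the point x, -y, -z); pixel columns grow to the right and rows downward; lengths in mm; the calibration is good to about 2 mm. A picture is of the moment at which its call begins.
- finish_job(): hands the job in, once; it reports no verdict.
The state is a dict: "t": time; "q": joint angles; "dq": joint speeds; "effort": joint torques, N m; "eef_pos": TCP position; "orientation": TCP orientation; "wrist_force": force on the tool from outside, world axes, zero at the start; "torque": the same for the moment, N m; "width": finger opening in mm.
Only numpy, scipy, OpenCV 4.12 (cv2) and the standard library are available. Lean on these libraries where they do the work, as an engineer would, in place of code of your own. Each camera call takes 0.05 s, during which the arm holds its last target. There are 200 camera calls.

## Working session

There is one attempt and no reset: what is moved stays moved. The work goes in short steps, Python scripts to look and compute and a tool call to move; the robot and the scene stay as the last step left them, time stands still between calls to the robot, and variables do not carry over. Pictures are saved under pics/ and viewed, about 8 in all and at most 12, crops included, and the job is handed in when it is done.

Besides the shell and the picture viewer there is one more tool, called after ">>>" by a JSON object that holds its "fn" and its "kwargs". step_arm: Moves the arm, as the interface text tells. Its arguments: {"type":"object","properties":{"motion":{"type":"string"},"newtons":{"type":"number"}},"required":["motion"]}

```bash
mkdir -p pics; cat > h.py <<'E'
import numpy as np, cv2
from workcell import get_obs, read_camera
def cam(n):
    c=read_camera(n); np.savez(f'{n}.npz',**c); return c
def pts(c):
    h,w=c['depth'].shape; f=h/2/np.tan(np.radians(c['vfov'])/2)
    v,u=np.mgrid[:h,:w]; d=c['depth']
    P=np.stack([(u-c['cx'])/f*d,-(v-c['cy'])/f*d,-d,np.ones_like(d)],-1)
    return (P@np.array(c['T']).T)[...,:3]
E
python3 - <<'E'
from h import *
o=get_obs(); print({k:np.round(v,3) for k,v in o.items()})
for n in('top','scene'):
    c=cam(n); cv2.imwrite(f'pics/{n}0.png',cv2.resize(c['img'],(800,600),interpolation=cv2.INTER_CUBIC)); print(n,c.keys(),c['vfov'],c['cx'],c['cy'],np.round(c['T'],3))
E
```

```text
{'t': np.float64(0.0), 'q': array([ 1.286,  0.616, -0.013,  1.425,  0.008,  1.103, -0.04 ]), 'dq': array([-0.   , -0.001,  0.   , -0.001,  0.   ,  0.   , -0.001]), 'effort': array([ 1.0000e-03, -4.6921e+01,  2.5900e-01, -1.7103e+01,  1.0000e-02,
        1.0000e-02,  0.0000e+00]), 'eef_pos': array([ 166.154, -627.597,  230.128]), 'orientation': array([-0.09 , -0.701, -0.092,  0.701]), 'wrist_force': array([-0.464, -0.565,  0.028]), 'torque': array([-0.045,  0.051,  0.016]), 'width': np.float64(85.446)}
top dict_keys(['img', 'depth', 'vfov', 'cx', 'cy', 'T']) 46.234151947622 249.46239462977317 190.30845522385513 [[-1.50000e-02  9.87000e-01 -1.60000e-01  2.49208e+02]
 [-1.00000e+00 -1.70000e-02 -1.20000e-02 -2.14030e+02]
 [-1.40000e-02  1.60000e-01  9.87000e-01  1.64221e+03]
 [ 0.00000e+00  0.00000e+00  0.00000e+00  1.00000e+00]]
scene dict_keys(['img', 'depth', 'vfov', 'cx', 'cy', 'T']) 50.30488250912161 259.0269051616999 197.25574501492915 [[ 8.960000e-01  3.400000e-01 -2.860000e-01  1.300680e+02]
 [-4.440000e-01  7.000000e-01 -5.590000e-01 -9.155480e+02]
 [ 1.000000e-02  6.270000e-01  7.790000e-01  1.072892e+03]
 [ 0.000000e+00  0.000000e+00  0.000000e+00  1.000000e+00]]
```

View pics/top0.png

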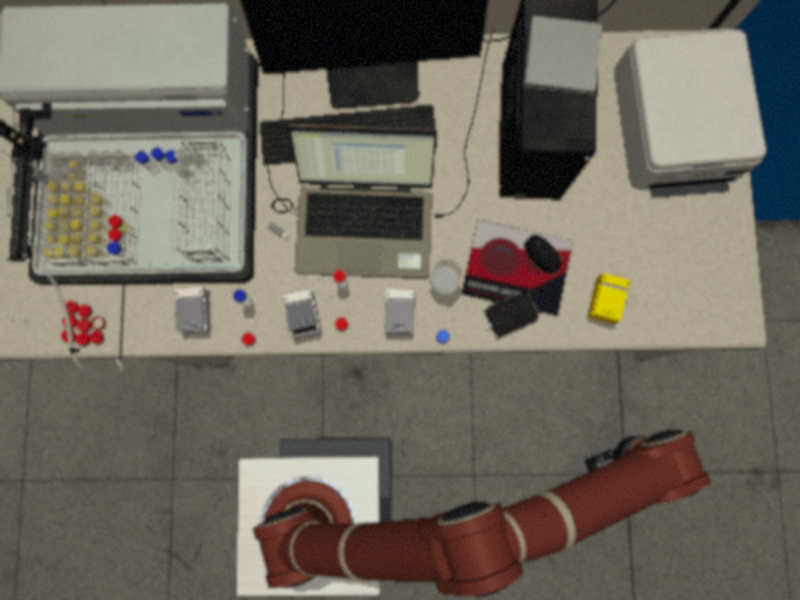

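View pics/scene0.png

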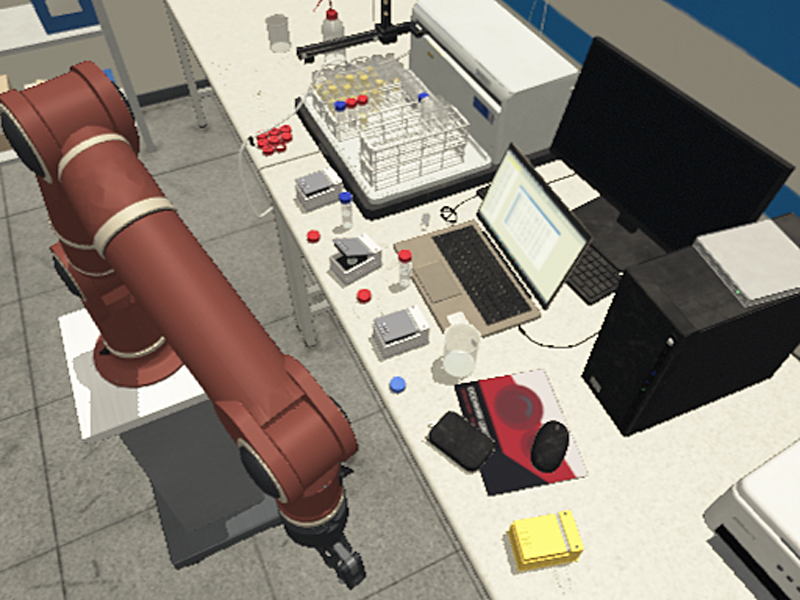

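The shut ports are the left one at (193,312) and the right one at (399,312) in the top view. The middle one at (301,315) is open. The yellow look-alike at (610,298) is not meant. Next I'll confirm in crops and measure.

```bash
python3 - <<'E'
from h import *
out=[]
c=dict(np.load('top.npz')); P=pts(c); s=dict(np.load('scene.npz')); S=pts(s)
a=cv2.resize(c['img'][170:235,95:300],(800,254),interpolation=cv2.INTER_CUBIC)
b=cv2.resize(s['img'][100:235,175:320],(372,346),interpolation=cv2.INTER_CUBIC)
im=np.zeros((600,800,3),np.uint8); im[:254]=a; im[254:600,:372]=b; cv2.imwrite('pics/crop.png',im)
for nm,(u,v) in dict(L=(193,312),M=(301,315),R=(399,312)).items():
    p0=P[int(v*.64),int(u*.64)]; print(nm,'centre px',np.round(p0,1))
    for cn,Q in(('top',P),('scene',S)):
        near=(np.hypot(*(Q[...,:2]-p0[:2]).transpose(2,0,1))<75)
        bench=np.median(Q[near&(abs(Q[...,2])<12)][:,2])
        m=near&(Q[...,2]>50)&(Q[...,2]<66); 
        n,l,st,_=cv2.connectedComponentsWithStats(m.astype(np.uint8)); m=l==1+st[1:,4].argmax()
        q=Q[m]; print(cn,'bench',round(bench,1),'n',m.sum(),'z',np.median(q[:,2]).round(1),'mean',q.mean(0).round(1),'rect',cv2.minAreaRect(q[:,:2].astype(np.float32)))
# neighbours by height
for cn,Q in(('top',P),('scene',S)):
    m=(Q[...,2]>8)&(Q[...,2]<130)&(Q[...,0]>400)&(Q[...,0]<720)&(Q[...,1]<320)&(Q[...,1]>-420)
    n,l,st,_=cv2.connectedComponentsWithStats(m.astype(np.uint8))
    for i in range(1,n):
        if st[i,4]>12:
            q=Q[l==i]; print(cn,st[i,4],q.min(0).round(),q.max(0).round())
E
```

```text
L centre px [481.7 256.8  59.8]
top bench -0.4 n 457 z 58.2 mean [488.8 265.6  58.3] rect ((488.1625061035156, 266.64886474609375), (98.15666198730469, 64.83175659179688), 1.4725072383880615)
scene bench -0.8 n 299 z 56.8 mean [491.7 262.   56.9] rect ((491.7538146972656, 264.3399963378906), (97.38957214355469, 71.3966064453125), 4.480189800262451)
M centre px [467.3   7.   81.8]
top bench 0.0 n 181 z 59.1 mean [504.9  16.5  58.9] rect ((502.9801330566406, 15.296119689941406), (43.7800407409668, 64.95164489746094), 13.125149726867676)
scene bench -0.9 n 152 z 57.4 mean [508.1  10.7  57.9] rect ((501.47119140625, 14.955556869506836), (55.31904220581055, 67.17888641357422), 6.694794178009033)
R centre px [ 473.8 -214.1   60.3]
top bench -0.0 n 462 z 58.4 mean [ 477.2 -215.7   58.3] rect ((476.517578125, -215.8079833984375), (60.84828567504883, 98.4081039428711), 88.94926452636719)
scene bench -0.6 n 509 z 57.8 mean [ 480.  -218.7   57.7] rect ((480.7843933105469, -216.3368682861328), (68.58262634277344, 98.72232055664062), 87.59390258789062)
top 1742 [553. 126.   8.] [720. 320. 124.]
t
[... 605 characters left out ...]
. -31.   8.] [533.  50.  97.]
top 543 [ 425. -252.    8.] [ 537. -181.   67.]
top 61 [439. -93.   9.] [468. -64.  24.]
top 61 [ 405. -329.    9.] [ 435. -300.   25.]
top 56 [406. 122.   8.] [435. 155.  24.]
scene 20 [670. 247. 101.] [696. 269. 123.]
scene 2422 [438. 122.   8.] [720. 320. 130.]
scene 19 [640. 248. 101.] [666. 269. 112.]
scene 52 [629. 217.  44.] [716. 313. 114.]
scene 15 [692. 216. 101.] [719. 237. 115.]
scene 46 [410. 120.   9.] [439. 154.  17.]
scene 3682 [ 520. -360.    8.] [720.  32. 100.]
scene 747 [423. -34.   8.] [532.  51.  94.]
scene 60 [441. -98.   9.] [473. -66.  20.]
scene 837 [ 427. -254.    8.] [ 531. -183.   65.]
scene 82 [ 408. -334.    9.] [ 439. -300.   18.]
```

View pics/crop.png

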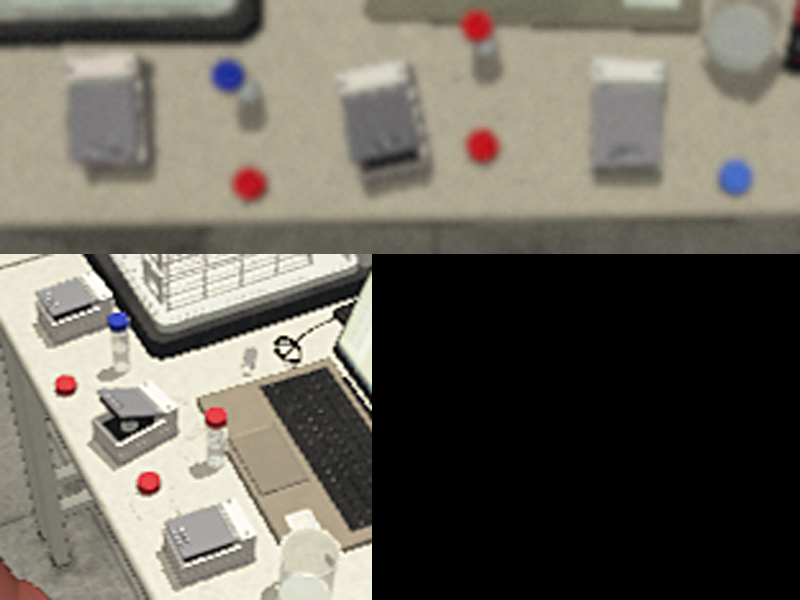

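Both shut ports confirmed: the left hatch is flat and the right hatch is flat, while the middle one is raised. All heights and sizes agree (58 mm, 98x65).

```bash
cat >> h.py <<'E'
from scipy.spatial.transform import Rotation as Rn
TG={'R':np.array([440.5,-214.9]),'L':np.array([451.5,263.8])}
def rel(p):
    o=get_obs(); w=o['orientation']; R=Rn.from_quat([w[1],w[2],w[3],w[0]]).as_matrix()
    return (R.T@(np.array(p)-o['eef_pos']))/1000,R
E
python3 - <<'E'
from h import *
d,R=rel([440.5,-214.9,150]); print(d.round(4)); print(R.round(3))
d,R=rel([440.5,-214.9,230]); print(d.round(4))
E
```

```text
[ 0.081  -0.3286 -0.3708]
[[-0.001  0.256 -0.967]
 [ 0.002 -0.967 -0.256]
 [-1.    -0.002  0.   ]]
[ 0.001  -0.3288 -0.3708]
```

>>> {"fn": "step_arm", "kwargs": {"motion": "0 0 -0.015 -0.017; 0 0 -0.04 -0.045; 0 0 -0.067 -0.075; 0 0 -0.093 -0.105 0; 0 0 -0.12 -0.135 0; 0 0 -0.147 -0.165 0; 0 0 -0.173 -0.195 0; 0 0 -0.2 -0.225 0; 0 0 -0.227 -0.256 0; 0 0 -0.253 -0.286 0; 0 0 -0.28 -0.316 0; 0 0 -0.3 -0.34 0", "newtons": 20}}

```text
schema error: expected 5 numbers
```

>>> {"fn": "step_arm", "kwargs": {"motion": "0 0 -0.015 -0.017 0; 0 0 -0.04 -0.045 0; 0 0 -0.067 -0.075 0; 0 0 -0.093 -0.105 0; 0 0 -0.12 -0.135 0; 0 0 -0.147 -0.165 0; 0 0 -0.173 -0.195 0; 0 0 -0.2 -0.225 0; 0 0 -0.227 -0.256 0; 0 0 -0.253 -0.286 0; 0 0 -0.28 -0.316 0; 0 0 -0.3 -0.34 0", "newtons": 20}}

```text
t: 1.1
eef_pos: [419.6, -247.6, 231.2]
orientation: [0.092, 0.701, 0.093, -0.701]
wrist_force: [1.0, -0.4, 0.6]
width: 0.1
```

```bash
python3 - <<'E'
from h import *
d,R=rel([440.5,-214.9,90]); print(d.round(4)); print(R.round(3)); o=get_obs(); print(o['t'],o['eef_pos'],o['q'].round(2),o['width'],o['wrist_force'])
E
```

```text
[ 0.1412 -0.0259 -0.0286]
[[ 0.     0.259 -0.966]
 [ 0.002 -0.966 -0.259]
 [-1.    -0.002 -0.   ]]
1.1 [ 419.55367268 -247.58669518  231.17607955] [ 0.55  0.37 -0.09  1.88  0.04  0.9  -0.86] 0.14983634239475685 [ 1.03048479 -0.41747177  0.62525217]
```

>>> {"fn": "step_arm", "kwargs": {"motion": "0 0.02 -0.01 -0.01 0; 0 0.05 -0.02 -0.02 0; 0 0.08 -0.026 -0.0286 0; 0 0.11 -0.026 -0.0286 0; 0 0.135 -0.026 -0.0286 0; 0 0.15 -0.026 -0.0286 0; 0 0.151 -0.026 -0.0286 0; 0 0.151 -0.026 -0.0286 0"}}

```text
t: 1.77
eef_pos: [438.7, -218.6, 79.6]
orientation: [-0.091, -0.7, -0.092, 0.702]
wrist_force: [0.7, 0.1, 1.1]
width: -0.2
```

```bash
python3 - <<'E'
from h import *
d,R=rel([440.5,-214.9,58]); print(d.round(4),get_obs()['wrist_force'])
for n in ['scene']:
    c=cam(n); cv2.imwrite('pics/s1.png',cv2.resize(c['img'][140:260,190:350],(800,600),interpolation=cv2.INTER_CUBIC))
E
```

```text
[ 0.0216 -0.003  -0.0028] [0.72323147 0.13034884 1.0891248 ]
```

View pics/s1.png

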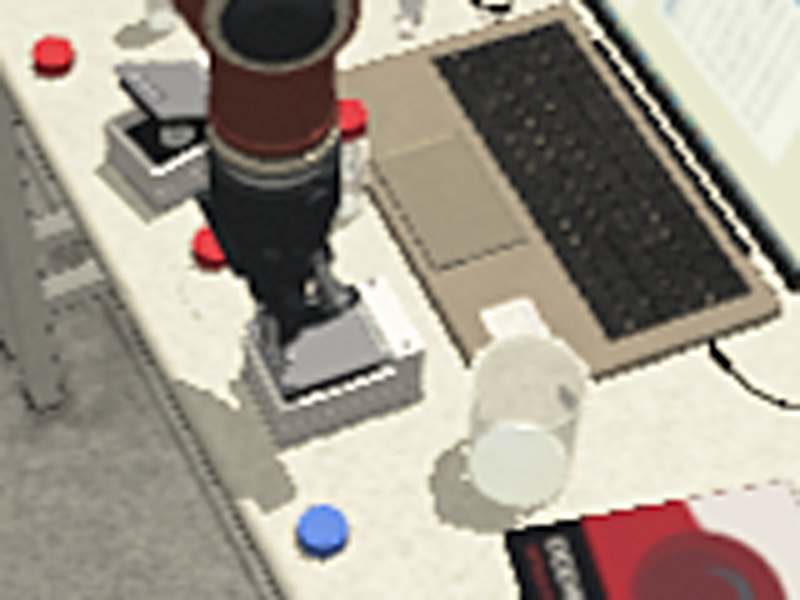

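The shut fingertips are above the front edge of the right hatch, at about (290,320) in the crop, and clear of everything else. Pressing next.

>>> {"fn": "step_arm", "kwargs": {"motion": "0 0.01 -0.003 -0.003 0; 0 0.016 -0.003 -0.003 0; 0 0.02 -0.003 -0.003 0; 0 0.023 -0.003 -0.003 0; 0 0.025 -0.003 -0.003 0; 0 0.0265 -0.003 -0.003 0; 0 0.0275 -0.003 -0.003 0; 0 0.0275 -0.003 -0.003 0"}}

```text
t: 2.48
eef_pos: [441.4, -215.0, 52.9]
orientation: [0.091, 0.701, 0.091, -0.701]
wrist_force: [-0.3, 0.7, 2.8]
width: 0.1
```

>>> {"fn": "step_arm", "kwargs": {"motion": "0 0.001 0 0 0; 0 0.002 0 0 0; 0 0.003 0 0 0; 0 0.003 0 0 0"}}

```text
t: 2.82
eef_pos: [441.5, -215.1, 51.7]
orientation: [0.091, 0.701, 0.091, -0.701]
wrist_force: [-3.5, 2.3, 19.3]
width: -0.1
```

19 N shows the lower stop was reached. Backing off straight up.

>>> {"fn": "step_arm", "kwargs": {"motion": "0 -0.01 0 0 0; 0 -0.04 0 0 0; 0 -0.08 0 0 0; 0 -0.11 0 0 0; 0 -0.12 0 0 0; 0 -0.12 0 0 0; 0 -0.12 0 0 0; 0 -0.12 0 0 0"}}

```text
t: 3.48
eef_pos: [440.4, -215.0, 168.6]
orientation: [-0.091, -0.7, -0.092, 0.702]
wrist_force: [-0.7, 0.7, 0.5]
width: 0.4
```

```bash
python3 - <<'E'
from h import *
d,R=rel([451.5,263.8,170]); print(d.round(4),R.round(3),get_obs()['q'].round(2))
c=cam('scene'); Q=pts(c); m=np.hypot(Q[...,0]-440,Q[...,1]+215)<30; print(np.sort(Q[m][:,2])[-40::4].round())
cv2.imwrite('pics/s2.png',cv2.resize(c['img'][140:260,190:350],(800,600),interpolation=cv2.INTER_CUBIC))
E
```

```text
[-0.001  -0.46   -0.1332] [[-0.002  0.256 -0.967]
 [ 0.001 -0.967 -0.256]
 [-1.    -0.002  0.002]] [ 0.47  0.45 -0.09  1.95  0.06  0.74 -0.96]
[553. 554. 555. 556. 557. 559. 560. 561. 563. 566.]
```

View pics/s2.png

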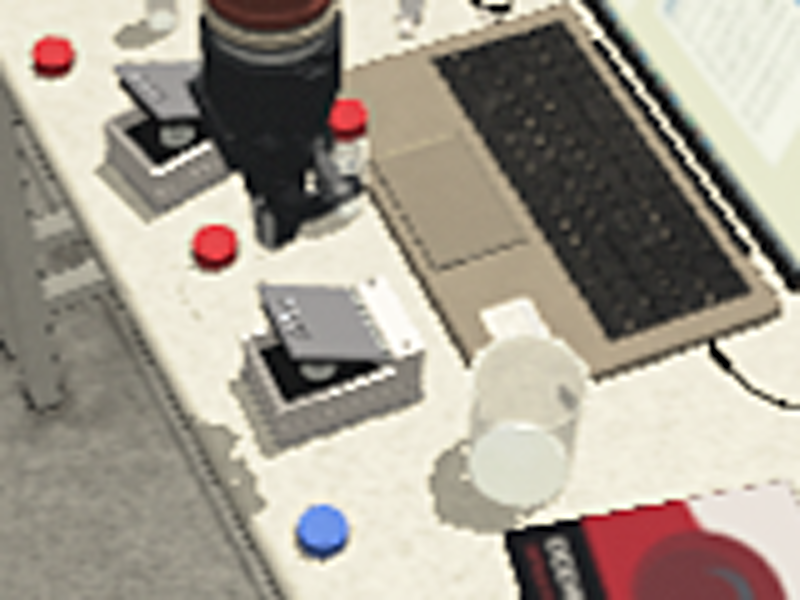

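The right hatch stands open (front edge raised at about (270,300)) and nothing else moved. Moving on to the left port.

>>> {"fn": "step_arm", "kwargs": {"motion": "0 -0.01 -0.015 -0.004 0; 0 -0.01 -0.045 -0.013 0; 0 -0.01 -0.08 -0.023 0; 0 -0.01 -0.118 -0.034 0; 0 -0.01 -0.156 -0.045 0; 0 -0.01 -0.194 -0.056 0; 0 -0.01 -0.232 -0.067 0; 0 -0.01 -0.27 -0.078 0; 0 -0.01 -0.308 -0.089 0; 0 -0.01 -0.346 -0.1 0; 0 -0.01 -0.384 -0.111 0; 0 -0.01 -0.42 -0.122 0"}}

```text
t: 4.53
eef_pos: [450.6, 224.0, 178.3]
orientation: [-0.092, -0.7, -0.091, 0.702]
wrist_force: [1.3, -0.1, -0.2]
width: 0.2
```

```bash
python3 - <<'E'
from h import *
d,R=rel([451.5,263.8,80]); print(d.round(4),get_obs()['q'].round(2))
E
```

```text
[ 0.0982 -0.0383 -0.0114] [-0.41  0.46 -0.13  1.9   0.08  0.79 -1.9 ]
```

>>> {"fn": "step_arm", "kwargs": {"motion": "0 0 -0.025 -0.007 0; 0 0.005 -0.038 -0.0114 0; 0 0.03 -0.038 -0.0114 0; 0 0.06 -0.038 -0.0114 0; 0 0.085 -0.038 -0.0114 0; 0 0.095 -0.038 -0.0114 0; 0 0.098 -0.038 -0.0114 0; 0 0.098 -0.038 -0.0114 0; 0 0.098 -0.038 -0.0114 0"}}

```text
t: 5.28
eef_pos: [453.9, 261.6, 82.5]
orientation: [0.091, 0.702, 0.091, -0.701]
wrist_force: [-0.2, 1.0, 0.1]
width: -0.0
```

```bash
python3 - <<'E'
from h import *
d,R=rel([451.5,263.8,58]); print(d.round(4),get_obs()['wrist_force'])
c=cam('scene'); cv2.imwrite('pics/s3.png',cv2.resize(c['img'][90:186,165:293],(800,600),interpolation=cv2.INTER_CUBIC))
E
```

```text
[ 0.0245 -0.0027  0.0018] [-0.2014337   0.96184167  0.14289284]
```

View pics/s3.png

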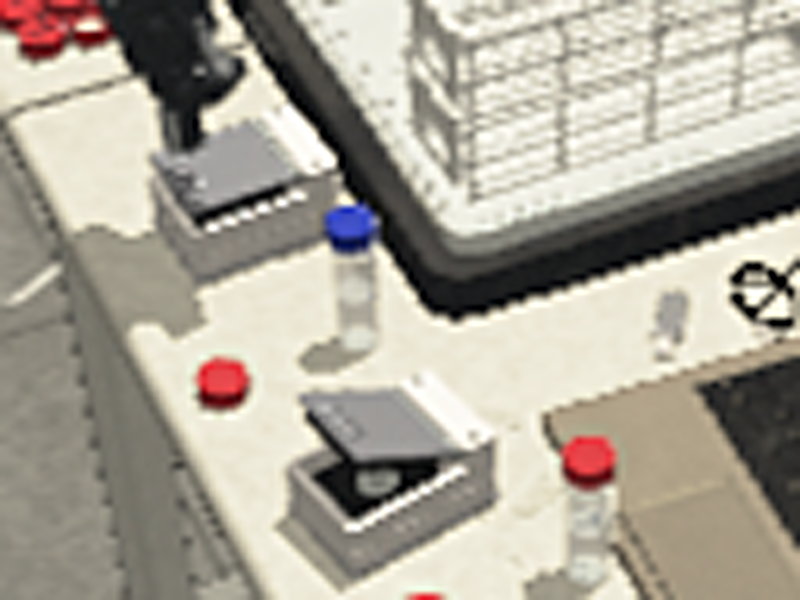

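The tips hover 24 mm above the ribbed front of the left hatch (tip at about (182,148), ribs at about (185,185)), aligned.

>>> {"fn": "step_arm", "kwargs": {"motion": "0 0.01 -0.0025 0.002 0; 0 0.018 -0.0025 0.002 0; 0 0.023 -0.0025 0.002 0; 0 0.026 -0.0025 0.002 0; 0 0.028 -0.0025 0.002 0; 0 0.0295 -0.0025 0.002 0; 0 0.0305 -0.0025 0.002 0; 0 0.0315 -0.0025 0.002 0; 0 0.0325 -0.0025 0.002 0; 0 0.0325 -0.0025 0.002 0"}}

```text
t: 6.17
eef_pos: [450.7, 263.9, 51.5]
orientation: [0.091, 0.702, 0.091, -0.701]
wrist_force: [-4.3, -2.6, 16.5]
width: 0.1
```

At the stop (16.5 N). Backing off.

>>> {"fn": "step_arm", "kwargs": {"motion": "0 -0.01 0 0 0; 0 -0.04 0 0 0; 0 -0.08 0 0 0; 0 -0.115 0 0 0; 0 -0.13 0 0 0; 0 -0.13 0 0 0; 0 -0.13 0 0 0; 0 -0.13 0 0 0; 0 -0.13 0 0 0; 0 -0.13 0 0 0; 0 -0.13 0 0 0; 0 -0.13 0 0 0"}}

```text
t: 7.17
eef_pos: [450.2, 263.5, 178.6]
orientation: [-0.091, -0.701, -0.091, 0.702]
wrist_force: [-0.2, 0.7, -0.5]
width: -0.1
```

```bash
python3 - <<'E'
from h import *
c=cam('scene'); cv2.imwrite('pics/s4.png',cv2.resize(c['img'][85:265,155:395],(800,600),interpolation=cv2.INTER_CUBIC)); print(get_obs()['wrist_force'],get_obs()['t'])
E
```

```text
[ 0.24466066 -0.18664261  0.21109268] 7.2167
```

View pics/s4.png

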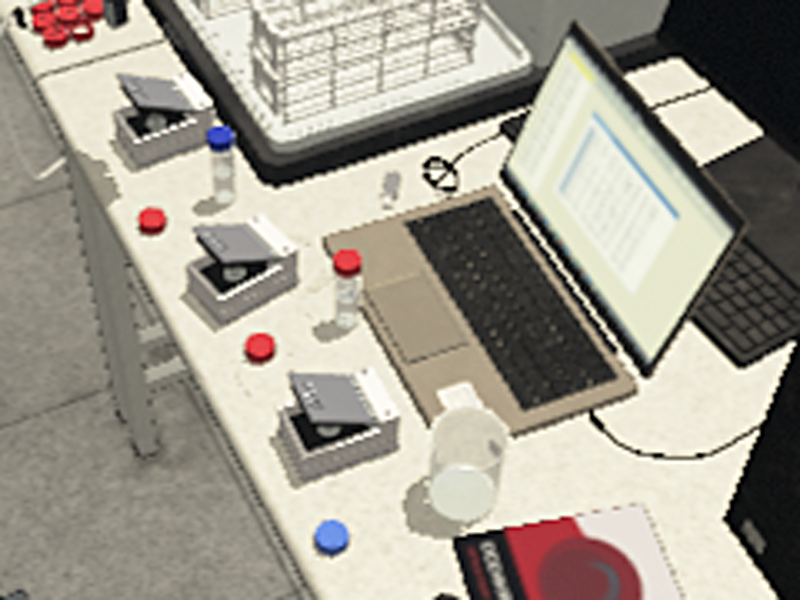

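All three hatches stand open, at about (150,90), (240,240) and (330,395). The tubes, caps and beaker are in place and the arm is clear of everything.

```bash
python3 -c "
from workcell import finish_job; print(finish_job())"
```

```text
the job is handed in; nothing more can be done
None
```

I pressed each of the two shut hatches (right port, then left port) down once with the closed fingertips. Each went to its lower stop: the wrist read 19 N on the right and 16.5 N on the left, against the 3 to 5 N the latch needs. Each hatch popped open when I backed straight up, and the job is handed in at about 7.2 s.

In the last picture all three hatches stand open and the tubes, caps and beaker look unmoved. I judged both by eye and did not measure hatch angles. The fingertips were about 180 mm above the bench, with the wrist force near zero.

No check failed. One depth check of the opened right hatch was useless, because its sample area took in the gripper and arm, so I relied on the picture instead.

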